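Gauge a bead mandrel in the optical ring

TASK

At the bead shop's counter, zero the bench gauge by squeezing the trigger on its grip fully home against the grip and letting it spring back while the ring is still empty. Then take the bead mandrel with the long straight handle from the rack and lower it upright through the middle of the gauge's ring, without ever touching the gauge with it, until its tip stands about 30 mm out below the ring head. Finish still holding it there, centred, upright and still; leave the two ball-handled mandrels, the jar and the tray where they are.

Things in the scene. Friction and masses are not known exactly. Their poses are not given: they have to be found in the camera images.
- gauge: bench gauge fixed to the counter: grey base plate 110 x 290 x 14 mm (x, y, z), origin under its centre, z up. At its -y end an aluminium ring head with a vertical bore, carried by a grey column 40 x 22 mm on the head's +y side (y = -55 to -33 mm). At its +y end an upright black grip with a steel trigger on its +y side. Between them a low tilted screen, below z = 52 mm
- bore_mouth (a point): centre of the bore's upper mouth, on the head's top face, at (0, -85, 106) mm in the gauge's frame. The bore is 26 mm wide and runs straight down 26 mm to the head's underside (z = 80 mm), open below, 66 mm of free height down to the base plate. The head is a block 70 x 76 x 26 mm around it
- grip_top (a point): centre of the flat top of the rigid upright grip, at (0, 85, 142) mm in the gauge's frame. The grip is 34 mm (x) by 26 mm (y); its back face is at y = 72 mm, 13 mm on the -y side of this point; the trigger is on the +y side
- trigger (a joint): hinge angle of the sprung trigger (rad): 0 released, 0.22 squeezed fully home (stop). Its hinge line runs along the gauge's x through y = 105, z = 56 mm, at its lower end. Squeeze trigger and grip together from above, about 110 mm above the counter: only the trigger side moves, about 13 mm. About 7 N there brings it home; it springs back when let go
- trigger_tip (a point): centre of the trigger's free upper end (moves with it). The trigger is a flat steel bar 14 mm wide (gauge x), 8 mm thick, 76 mm long. Released, it leans 0.22 rad away from the grip, top outer edge at y = 126 mm in the gauge's frame (54 mm over grip and trigger); home, it is upright, outer face at y = 109 mm (37 mm over both)
- rack: white laminate rack fixed to the counter, 80 x 260 mm, origin under its centre, y along its length. Its top plate, 60 mm wide and 12 mm thick, top at z = 125 mm, has three 14 mm holes at y = -80, 0 and 80 mm in which three mandrels hang upright by their collars, each in any hole
- mandrel: the mandrel to gauge, 70 to 140 g: a steel rod 8 mm thick reaching 100 mm down from a steel collar 30 mm wide and 6 mm high; above the collar a straight round wooden handle 22 mm thick, 56 mm long (top 62 mm above the origin). Origin on the axis at the collar's underside, z up along the rod; at first the collar rests on the rack's plate
- mandrel_tip (a point): the lower end of the mandrel's rod, on its axis, 100 mm below the body's origin
- mandrel_mid (a point): a point on the rod's axis 56 mm above its tip (level with the bore's mouth when the tip stands 30 mm below the head)
- ball_a: another mandrel hanging in the rack, same rod and collar but with a round ball 26 mm wide as handle, 39 mm high above the origin; leave alone. Origin at the collar's underside
- ball_b: a second ball-handled mandrel, same as the other; leave alone
- jar: glass jar 64 mm wide, 85 mm high, standing beyond the work; leave alone. Origin under its centre
- tray: white sorting tray 90 x 120 x 30 mm beyond the work; leave alone. Origin under its centre

How it is judged (in metres and radians):
On the way, in this order (a step that is already met when the one before it is completed fails the run):
1. the trigger is squeezed home (beyond 0.17 rad) with the mandrel well away from the ring (value of joint trigger above 0.17 rad and horizontal distance between mandrel_tip and bore_mouth above 0.05 m), for 0.1 s.
2. the trigger has sprung back (below 0.05 rad), the ring still empty (value of joint trigger below 0.05 rad and horizontal distance between mandrel_tip and bore_mouth above 0.05 m), for 0.1 s.
At the end, for the whole second after the job is handed in: Fingers hold the mandrel, still, tip 15 to 45 mm below the head, axis within 6 mm of the bore's axis at tip and mouth, tilt under 0.1 rad, touching neither gauge nor rack; trigger released; ball-handled mandrels, jar and tray within 30 mm of their starts (z of mandrel_tip in the frame of bore_mouth between -0.071 and -0.041 m and horizontal distance between each of mandrel_tip, mandrel_mid and bore_mouth below 0.006 m and angle between mandrel's own z axis and vertical below 0.1 rad and linear speed of mandrel below 0.02 m/s and contact force between the fingers and mandrel above 1 N and contact force between mandrel and gauge below 0.3 N and contact force between mandrel and rack below 0.3 N and value of joint trigger below 0.05 rad and distance of each of ball_a, ball_b, jar, tray from where it was at the start of the episode below 0.03 m); the arm keeps its last pose, push and grip.
It fails at once if the mandrel touches the gauge (contact force between mandrel and gauge above 0.5 N).
It fails at once if a ball-handled mandrel, the jar or the tray is displaced (distance of any of ball_a, ball_b, jar, tray from where it was at the start of the episode above 0.03 m).
It also fails if it takes over 61 s, if anything falls off the work surface, if the arm or the gripper's body presses on something with over 40 N, if the wrist force passes 120 N, or if a joint passes its speed limit or range.

ROBOT

A 6-joint arm with a two-finger parallel gripper is mounted at the origin on the work surface. World frame = base frame: x ahead of the robot, y to its left, z up, the work surface at z = 0. Lengths are in mm, angles in degrees, forces in N, time in s.
With the tool pointing down it reaches from about 300 to 850 mm from the base axis. Payload 4.2 kg.
Tool frame: the origin (TCP) lies at the very end of the fingers, on their centre line; the grasp point (between the pads) lies 19 mm behind it; z points along the fingers, y is the line along which they close (so a half turn about z gives the same grasp; the last joint's range is limited). The gripper opens to 91 mm and grips with 3 to 60 N. Pads are 32 mm wide; open, the fingers measure 118 mm over their backs; the gripper's body (76 mm by 178 mm) begins 60 mm behind the grasp point.
Start: joints at [-74.427, 18.312, 89.639, -0, 72.044, -1.146], TCP at [165.417, -550.709, 213.976] pointing down, gripper open.
Joint ranges: [-177.97, 177.97], [-48.28, 115.42], [12.27, 149.76], [-77.06, 257.06], [2.81, 150.46], [-146.56, 146.56]. Speed limits (degrees/s): [147.25, 147.25, 180, 180, 180, 180].

INTERFACE

Orientations are given as [roll, pitch, yaw] about the fixed x, y, z axes, in that order (R = Rz(yaw) Ry(pitch) Rx(roll)).
In Python, from workcell import * gives the robot as it stands.
- The arm moves only by the tool move_arm, never from a script. Its argument "motion" is a list of rows, each a list of 3 entries, a list of its own where there are three numbers: the finger opening in mm, from 0 to 91.2, then the shift along the world's x, y, z in units of 25 mm (1.0 is 25 mm), then the turn, a rotation vector about the world's x, y, z in units of 4 degrees (1.0 is 4 degrees). In form: [[grip, [x, y, z], [ax, ay, az]], ...]. A call has 1 to 20 rows; each row shifts and turns the commanded pose from where the row before left it; what a row does not reach is not made up. A row lasts 1/12 s, in which the tool goes at most 41.7 mm and 7.16 degrees, less where a joint would pass 70% of its speed; a pose out of reach is approached as far as the arm can. A call with a number of a shift or a turn outside -1 to 1 is refused whole. A call with a gripper value outside its range is refused whole. The fingers move at their own pace and stop on an object; "grip_force" is the grip in N (left out, the last holds). Time passes only in rows, so rows that do not move let the fingers close. It gives the time, the measured TCP pose, the force, the opening and the grip force at its end, in the units of the state.
- state(): the state, without advancing time (a new reading comes with each control period).
- grab_frame(name): name is "scene" or "top" or "wrist"; returns the picture (420x560x3 uint8, blue, green, red); there is no depth.
- camera_info(name): a dict with "fx", "fy", "cx", "cy" (pixels), "rvec" (rotation vector, rad) and "tvec" (3), from world to camera coordinates, as OpenCV has them. Camera axes: x right, y down, z forward; pixel columns grow to the right and rows downward; lengths in mm; the calibration is good to about 2 mm. A picture is of the moment at which its call begins: read the wrist's pose just before it. camera_info takes no time and is no camera call; for the wrist camera it gives the pose at the moment of the call.
- job_done(): hands the job in; it is judged then, once.
The state is a dict: "time_s": time; "qpos": joint angles; "qvel": joint speeds; "effort": joint torques, N m; "ee_pos": TCP position; "ee_rot": TCP orientation; "force": force on the tool from outside, world axes, zero at the start; "torque": the same for the moment, N m; "gripper_width": finger opening in mm; "gripper_force": force on a finger pad.
Only numpy, scipy, OpenCV 4.12 (cv2) and the standard library are available. Lean on these libraries where they do the work, as an engineer would, in place of code of your own. Each camera call takes 0.05 s, during which the arm holds its last target. There are 200 camera calls.

## Working session

There is one attempt and no reset: what is moved stays moved. The work goes in short steps, Python scripts to look and compute and a tool call to move; the robot and the scene stay as the last step left them, time stands still between calls to the robot, and variables do not carry over. Pictures are saved under pics/ and viewed, at most 10 in all, crops included, and the job is handed in when it is done.

Besides the shell and the picture viewer there is one more tool, called after "Request:" by a JSON object that holds its "fn" and its "kwargs". move_arm: Moves the arm, as the interface text tells. Shifts and turns lie within -1 to 1; 1 stands for 25 mm of shift or 4 degrees of turn. Its arguments: {"type":"object","properties":{"motion":{"type":"array","items":{"type":"array"}},"grip_force":{"type":"number"}},"required":["motion"]}

```bash
mkdir -p pics && python3 - <<'E'
from workcell import *
import cv2,numpy as np
s=state();print(s)
for n in("scene","top"):
    cv2.imwrite(f"pics/{n}0.png",grab_frame(n))
    c=camera_info(n);R=cv2.Rodrigues(np.array(c["rvec"]))[0];print(n,c["fx"],-R.T@np.array(c["tvec"]).ravel(),R[2])
E
```

```text
{'time_s': 0.0, 'qpos': array([-7.44268915e+01,  1.83484190e+01,  8.97067161e+01, -1.24080098e-03,
        7.20408553e+01, -1.14675471e+00]), 'qvel': array([-0.02455837, -0.05746738, -0.1398762 ,  0.01664878,  0.00503145,
       -0.03748273]), 'effort': array([-1.97730013e-03, -4.12461126e+01, -2.31974316e+01,  7.25388480e-02,
        4.58487484e-02, -1.52128923e-04]), 'ee_pos': array([ 165.27613538, -550.21712277,  213.15045536]), 'ee_rot': array([-1.79904005e+02, -7.41618774e-04,  1.67202462e+01]), 'force': array([0.2175961 , 0.11032357, 0.01471063]), 'torque': array([ 0.04353227, -0.05101126,  0.05525841]), 'gripper_force': 0.0, 'gripper_width': 91.39309557418734}
scene 425.27997940516417 [1180.28060633  314.96198338  682.61349112] [-0.65883237 -0.35116246 -0.66530056]
top 452.238779412882 [ 472.81211385   20.84764684 1078.32512804] [ 0.1756223  -0.00962657 -0.98441055]
```

View pics/scene0.png

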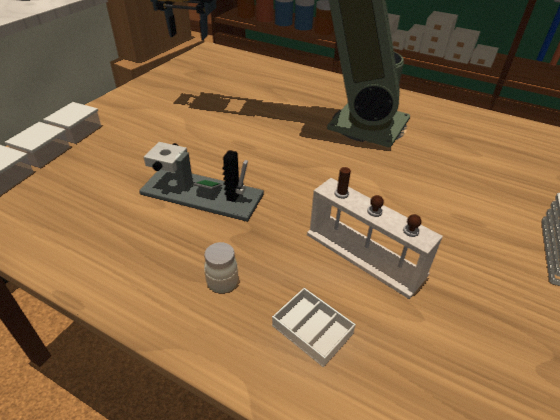

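View pics/top0.png

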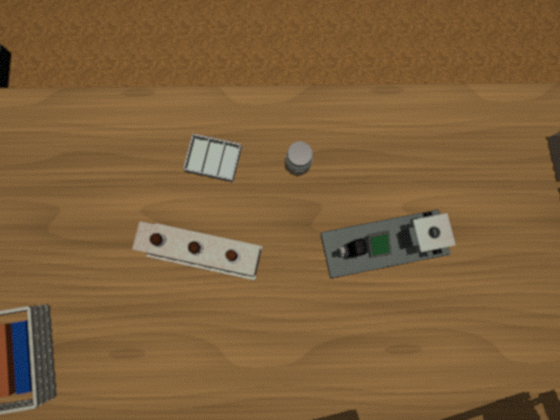

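The scene view shows the gauge at left, with its ring head at (167,155) and its grip at (231,175). The long-handled mandrel is at (343,180), in the rack hole nearest the gauge, which puts it at about (232,255) in the top view. In the top view the bore is at about (434,232), the grip at (358,248) and the trigger at (340,253).

```bash
cat > h.py <<'E'
from workcell import *
import cv2,numpy as np
def ray(c,u,v):
    R=cv2.Rodrigues(np.array(c["rvec"],float))[0];t=np.array(c["tvec"],float).ravel()
    return -R.T@t,R.T@np.array([(u-c["cx"])/c["fx"],(v-c["cy"])/c["fy"],1])
def onz(c,u,v,z):
    o,d=ray(c,u,v);return o+d*(z-o[2])/d[2]
def proj(c,P):
    K=np.array([[c["fx"],0,c["cx"]],[0,c["fy"],c["cy"]],[0,0,1]])
    return cv2.projectPoints(np.array(P,float).reshape(-1,3),np.array(c["rvec"],float),np.array(c["tvec"],float),K,None)[0].reshape(-1,2)
def tri(*cuv):
    A=np.zeros((3,3));b=np.zeros(3)
    for c,u,v in cuv:
        o,d=ray(c,u,v);d=d/np.linalg.norm(d);M=np.eye(3)-np.outer(d,d);A+=M;b+=M@o
    return np.linalg.solve(A,b)
E
python3 - <<'E'
from h import *
im=cv2.imread("pics/top0.png")
a=cv2.resize(im[205:285,315:465],None,fx=5,fy=5,interpolation=cv2.INTER_CUBIC)
b=cv2.resize(im[215:285,130:270],None,fx=3,fy=3,interpolation=cv2.INTER_CUBIC)
o=np.zeros((400,750,3),np.uint8);o[:]=a
cv2.imwrite("pics/g.png",o)
c=camera_info("top");cs=camera_info("scene")
print("bore",onz(c,434.5,232.5,106),"grip",onz(c,359,248,142))
# white head top
m=(im.min(2)>130).astype(np.uint8);m[:,:405]=0;m[:, 465:]=0;m[:205]=0;m[285:]=0
k=max(cv2.findContours(m,0,2)[0],key=cv2.contourArea);r=cv2.minAreaRect(k);print(r)
print([onz(c,*p,106).round(1) for p in cv2.boxPoints(r)], onz(c,*r[0],106))
hsv=cv2.cvtColor(im,cv2.COLOR_BGR2HSV)
m=(im.max(2)<75).astype(np.uint8);m[:225]=0;m[275:]=0;m[:,:140]=0;m[:,255:]=0
n,l,st,ce=cv2.connectedComponentsWithStats(m)
for i in range(1,n):
    if st[i,4]>20: print(st[i],ce[i],onz(c,*ce[i],187),onz(c,*ce[i],150))
print("tri handle top",tri((c,232,255),(cs,345,170)))
E
```

```text
bore [ 564.6163851  -325.40658862  106.        ] grip [ 531.22443391 -153.93055908  142.        ]
((433.699951171875, 231.8999786376953), (33.08189392089844, 34.81734085083008), 77.47119140625)
[array([ 593.4, -281. ,  106. ]), array([ 609. , -356.3,  106. ]), array([ 538.7, -366.2,  106. ]), array([ 523.6, -291.8,  106. ])] [ 565.93626759 -323.77118612  106.        ]
[150 234  13  12 115] [156.22608696 239.1826087 ] [550.97260784 252.75847353 187.        ] [554.21714587 262.38537657 150.        ]
[189 242  12  12 110] [194.08181818 247.34545455] [533.99804572 178.15333607 187.        ] [536.53794884 184.68328829 150.        ]
[227 251  10  10  55] [231.72727273 255.8       ] [516.54874816 104.33557417 187.        ] [518.36430953 107.8012605  150.        ]
tri handle top [517.32943344 106.61157536 184.1287859 ]
```

View pics/g.png

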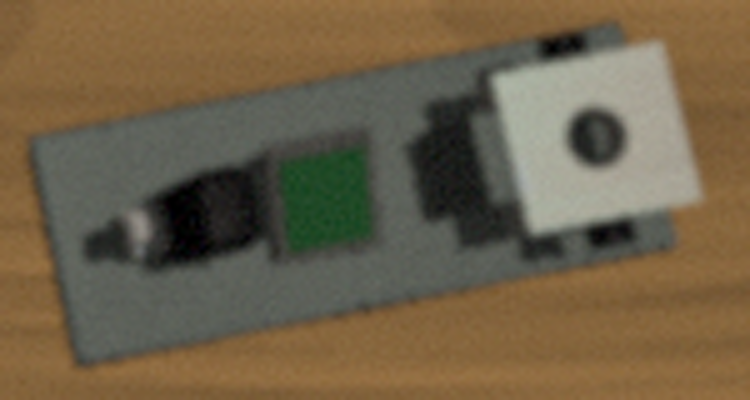

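Zoomed crop: the base corners are at crop (30,137), (80,363), (672,245) and (617,22), and the bore is at (598,136). I'll get the yaw from these.

```bash
python3 - <<'E'
from h import *
c=camera_info("top")
P=[onz(c,315+(u-2)/5,205+(v-2)/5,14)[:2] for u,v in[(30,137),(80,363),(672,245),(617,22)]]
y=(P[0]+P[1]-P[2]-P[3])/2;ctr=sum(P)/4;e=y/np.linalg.norm(y)
print(np.linalg.norm(y),np.degrees(np.arctan2(-e[0],e[1])),ctr)
for k in(-85,85,91):print(k,ctr+k*e)
print(onz(c,315+596/5,205+134/5,106))
E
```

```text
285.432550478652 10.289769832254438 [ 550.82937681 -239.2241153 ]
-85 [ 566.01263267 -322.85705583]
85 [ 535.64612095 -155.59117477]
91 [ 534.57436172 -149.68767309]
[ 566.13837712 -324.87011857  106.        ]
```

Request:
{"fn": "move_arm", "kwargs": {"motion": [[91,[0,0,1],[0,0,-0.4]],[91,[1,1,0],[0,0,-0.4]],[91,[1,1,0],[0,0,-0.4]],[91,[1,1,0],[0,0,-0.2]],[91,[1,1,0],[0,0,0]],[91,[1,1,0],[0,0,0]],[91,[1,1,0],[0,0,0]],[91,[1,1,0],[0,0,0]],[91,[1,1,0],[0,0,0]],[91,[1,1,0],[0,0,0]],[91,[1,1,0],[0,0,0]],[91,[1,1,0],[0,0,0]],[91,[1,1,0],[0,0,0]],[91,[1,1,0],[0,0,0]],[91,[1,1,0],[0,0,0]],[91,[0.6,0.9,0],[0,0,0]],[91,[0,0,0],[0,0,0]],[91,[0,0,0],[0,0,0]],[91,[0,0,0],[0,0,0]],[91,[0,0,0],[0,0,0]]], "grip_force": 25}}

```text
time_s: 1.77
ee_pos: [529.6, -179.1, 238.8]
ee_rot: [180.0, 0.0, 11.1]
force: [-0.0, 0.7, -1.0]
gripper_width: 91.6
gripper_force: 0.0
```

```bash
python3 - <<'E'
from h import *
s=state();c=camera_info("wrist");im=grab_frame("wrist");cv2.imwrite("pics/w1.png",im)
print(s["ee_pos"],s["ee_rot"],s["qpos"])
g=np.array([527,-154.]);e=np.array([-.19,.98])
print(proj(c,[[565,-325,106],[531.5,-157,142]]))
E
```

```text
[ 529.59665844 -179.0794096   238.84026799] [1.79989880e+02 4.41908236e-02 1.10502597e+01] [-1.98424485e+01  1.60505772e+01  8.92764214e+01 -3.25255343e-02
  7.47057291e+01  5.91158763e+01]
[[423.31576202 193.15880187]
 [257.10743105 202.30276571]]
```

View pics/w1.png

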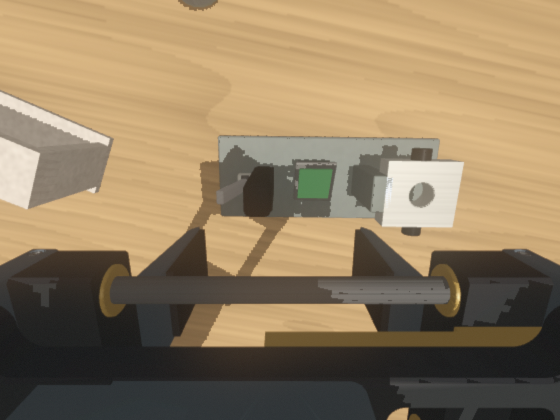

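The wrist view shows the gauge nearly aligned with the tool. The bore is at about (422,194), 1 px from its prediction, and the base edge runs from (219,136) to (438,139). I'll refine the bore centre and yaw.

```bash
python3 - <<'E'
from h import *
c=camera_info("wrist");im=cv2.imread("pics/w1.png")
P=[onz(c,u,v,14)[:2] for u,v in[(219,136.5),(438,139),(219,215)]]
d=P[0]-P[1];print(np.linalg.norm(d),np.linalg.norm(P[0]-P[2]),np.degrees(np.arctan2(-d[0],d[1])),(P[1]+P[2])/2)
m=(im.min(2)>165).astype(np.uint8);m[:,:383]=0;m[:,470:]=0;m[:150]=0;m[235:]=0
k=max(cv2.findContours(m,cv2.RETR_EXTERNAL,2)[0],key=cv2.contourArea);r=cv2.minAreaRect(k)
print(r,onz(c,*r[0],106)); q=cv2.boxPoints(r);Q=[onz(c,*p,106).round(1)[:2] for p in q];print(Q)
for a,b in zip(Q,Q[1:]):print(np.linalg.norm(b-a),np.degrees(np.arctan2(*(b-a)[::-1])))
h,hi=cv2.findContours(m,cv2.RETR_CCOMP,2)
for i,x in enumerate(h):
    if hi[0][i][3]>=0 and cv2.contourArea(x)>40:
        (u,v),(w,hh),_=cv2.fitEllipse(x);print("hole",u,v,w,hh,onz(c,u,v,106))
cv2.imwrite("pics/w1z.png",cv2.resize(im[125:235,205:345],None,fx=5,fy=5,interpolation=cv2.INTER_CUBIC))
E
```

```text
284.0817732314638 106.29677130866803 10.378185192331614 [ 547.8280741  -237.06399627]
((422.8729248046875, 193.7334442138672), (79.15571594238281, 66.02598571777344), 1.0809242725372314) [ 564.3067446  -324.94534521  106.        ]
[array([ 521.9, -293.7]), array([ 590.3, -274.9]), array([ 604.2, -354.4]), array([ 536.6, -378.2])]
70.93659140387278 15.36846332179613
80.70600968948969 -80.08249580160023
71.66728681902227 -160.6043117415388
hole 421.3013000488281 194.50250244140625 24.54340362548828 28.083641052246094 [ 563.20296898 -323.5917532   106.        ]
```

View pics/w1z.png

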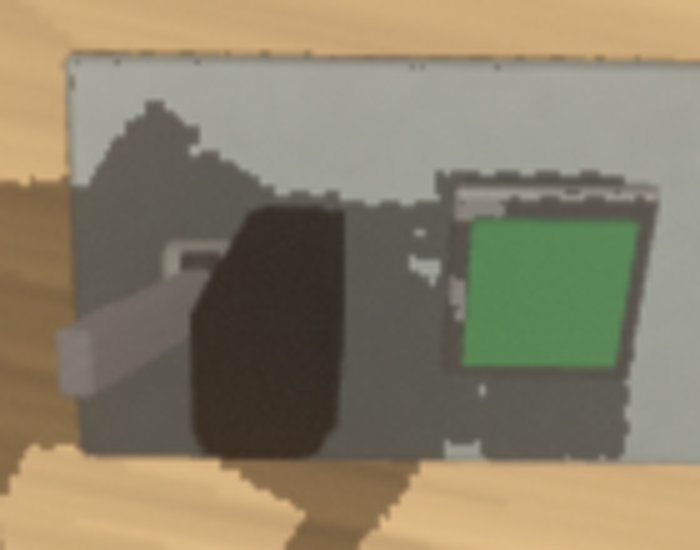

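The grip top's centre is at about (258,203) px, which matches the prediction (257,202). Next I descend around the grip and trigger.

Request:
{"fn": "move_arm", "kwargs": {"motion": [[91,[0.1,0.6,0],[0,0,-0.15]],[91,[0,0.5,0],[0,0,0]],[91,[0,0,0],[0,0,0]],[91,[0,0,-0.7],[0,0,0]],[91,[0,0,-0.7],[0,0,0]],[91,[0,0,-0.7],[0,0,0]],[91,[0,0,-0.7],[0,0,0]],[91,[0,0,-0.7],[0,0,0]],[91,[0,0,-0.7],[0,0,0]],[91,[0,0,-0.7],[0,0,0]],[91,[0,0,-0.5],[0,0,0]],[91,[0,0,-0.4],[0,0,0]],[91,[0,0,0],[0,0,0]],[91,[0,0,0],[0,0,0]]]}}

```text
time_s: 2.98
ee_pos: [532.8, -151.0, 94.0]
ee_rot: [180.0, 0.0, 10.5]
force: [0.3, -0.0, -0.1]
gripper_width: 90.8
gripper_force: 0.0
```

Request:
{"fn": "move_arm", "kwargs": {"motion": [[70,[0,0,0],[0,0,0]],[60,[0,0,0],[0,0,0]],[50,[0,0,0],[0,0,0]],[42,[0,0,0],[0,0,0]],[36,[0,0,0],[0,0,0]],[34,[0,0,0],[0,0,0]],[34,[0,0,0],[0,0,0]],[34,[0,0,0],[0,0,0]],[34,[0,0,0],[0,0,0]],[34,[0,0,0],[0,0,0]]], "grip_force": 20}}

```text
time_s: 3.82
ee_pos: [533.0, -150.9, 94.2]
ee_rot: [180.0, -0.0, 10.5]
force: [-0.5, 2.6, 2.9]
gripper_width: 36.6
gripper_force: 20.0
```

The width is 36.6 mm, so the trigger is home. I'll hold briefly, then release and rise.

Request:
{"fn": "move_arm", "kwargs": {"motion": [[34,[0,0,0],[0,0,0]],[34,[0,0,0],[0,0,0]],[34,[0,0,0],[0,0,0]],[34,[0,0,0],[0,0,0]],[91,[0,0,0],[0,0,0]],[91,[0,0,0],[0,0,0]],[91,[0,0,0],[0,0,0]],[91,[0,0,0],[0,0,0]],[91,[0,0,0],[0,0,0]],[91,[0,0,0],[0,0,0]],[91,[0,0,0],[0,0,0]],[91,[0,0,0],[0,0,0]],[91,[0,0,0],[0,0,0]],[91,[0,0,0],[0,0,0]]]}}

```text
time_s: 4.98
ee_pos: [533.1, -151.1, 94.2]
ee_rot: [180.0, -0.0, 10.5]
force: [-0.3, -0.4, 0.3]
gripper_width: 91.1
gripper_force: 0.0
```

Request:
{"fn": "move_arm", "kwargs": {"motion": [[91,[0,0,0.8],[0,0,0]],[91,[0,0,1],[0,0,0]],[91,[0,0,1],[0,0,0]],[91,[0,0,1],[0,0,0]],[91,[0,0,1],[0,0,0]],[91,[0,0,1],[0,0,0]],[91,[0,0,1],[0,0,0]],[91,[-1,0.8,0.2],[0,0,0]],[91,[-1,1,0],[0,0,0]],[91,[-0.5,1,0],[0,0,0]],[91,[0,1,0],[0,0,0]],[91,[0,1,0],[0,0,0]],[91,[0,1,0],[0,0,0]],[91,[0,1,0],[0,0,0]],[91,[0,1,0],[0,0,0]],[91,[0,1,0],[0,0,0]],[91,[0,1,0],[0,0,0]],[91,[0,0.3,0],[0,0,0]],[91,[0,0,0],[0,0,0]],[91,[0,0,0],[0,0,0]]]}}

```text
time_s: 6.65
ee_pos: [470.4, 101.3, 269.0]
ee_rot: [179.9, 0.0, 10.6]
force: [-0.4, 0.1, 0.1]
gripper_width: 90.9
gripper_force: 0.0
```

```bash
python3 - <<'E'
from h import *
s=state();c=camera_info("wrist");im=grab_frame("wrist");cv2.imwrite("pics/w2.png",im)
print(s["ee_pos"],s["ee_rot"])
print(proj(c,[[517,105.5,187],[518.5,107,125]]))
E
```

```text
[470.37322444 101.32722715 268.96862711] [1.79935704e+02 7.65305041e-03 1.05687591e+01]
[[285.18487844 160.24769212]
 [282.90792556 152.03741476]]
```

View pics/w2.png

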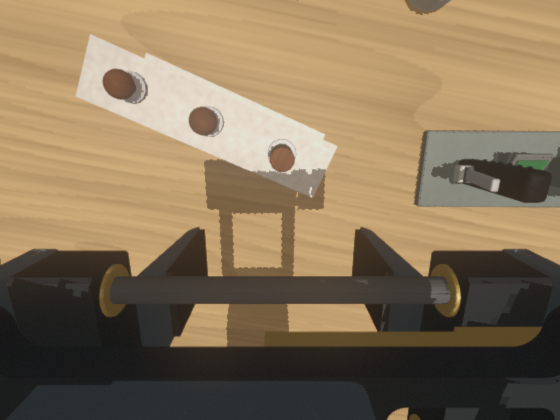

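The wrist view shows the long handle's round top at about (283,158), with the balls at (119,84) and (203,121). I'll refine the handle position.

```bash
python3 - <<'E'
from h import *
c=camera_info("wrist");im=cv2.imread("pics/w2.png").astype(int)
m=((im[...,2]-im[...,0]>25)&(im[...,2]<150)).astype(np.uint8);m[:135]=0;m[180:]=0;m[:,:260]=0;m[:,305:]=0
k=max(cv2.findContours(m,0,2)[0],key=cv2.contourArea);r=cv2.fitEllipse(k);print(r,cv2.boundingRect(k))
print(onz(c,*r[0],187),onz(c,*r[0],180))
E
```

```text
((281.4617919921875, 157.7936248779297), (23.482879638671875, 27.172821044921875), 172.68130493164062) (270, 144, 25, 28)
[518.4730048  108.49998745 187.        ] [517.78709457 108.32176303 180.        ]
```

Request:
{"fn": "move_arm", "kwargs": {"motion": [[60,[1,0.24,0],[0,0,0]],[60,[0.92,0,0],[0,0,0]],[60,[0,0,0],[0,0,0]],[60,[0,0,0],[0,0,0]],[60,[0,0,-0.8],[0,0,0]],[60,[0,0,-0.8],[0,0,0]],[60,[0,0,-0.8],[0,0,0]],[60,[0,0,-0.8],[0,0,0]],[60,[0,0,-0.8],[0,0,0]],[60,[0,0,-0.6],[0,0,0]],[60,[0,0,-0.5],[0,0,0]],[60,[0,0,0],[0,0,0]],[60,[0,0,0],[0,0,0]]]}}

```text
time_s: 7.78
ee_pos: [517.5, 107.0, 141.4]
ee_rot: [180.0, 0.1, 10.5]
force: [0.7, -0.2, -0.3]
gripper_width: 59.7
gripper_force: 0.0
```

Request:
{"fn": "move_arm", "kwargs": {"motion": [[45,[0,0,0],[0,0,0]],[38,[0,0,0],[0,0,0]],[32,[0,0,0],[0,0,0]],[28,[0,0,0],[0,0,0]],[24,[0,0,0],[0,0,0]],[20,[0,0,0],[0,0,0]],[16,[0,0,0],[0,0,0]],[16,[0,0,0],[0,0,0]],[16,[0,0,0],[0,0,0]],[16,[0,0,0],[0,0,0]]], "grip_force": 25}}

```text
time_s: 8.62
ee_pos: [518.5, 107.9, 141.7]
ee_rot: [-180.0, -0.0, 10.5]
force: [-0.0, 0.6, 1.7]
gripper_width: 21.8
gripper_force: 25.0
```

The handle is gripped at 21.8 mm. I'll lift it and look.

Request:
{"fn": "move_arm", "kwargs": {"motion": [[16,[0,0,0.3],[0,0,0]],[16,[0,0,0.5],[0,0,0]],[16,[0,0,0.6],[0,0,0]],[16,[0,0,0.6],[0,0,0]],[16,[0,0,0.6],[0,0,0]],[16,[0,0,0.6],[0,0,0]],[16,[0,0,0.6],[0,0,0]],[16,[0,0,0.6],[0,0,0]],[16,[0,0,0.5],[0,0,0]],[16,[0,0,0.3],[0,0,0]],[16,[0,0,0],[0,0,0]],[16,[0,0,0],[0,0,0]],[16,[0,0,0],[0,0,0]],[16,[0,0,0],[0,0,0]]], "grip_force": 35}}

```text
time_s: 9.78
ee_pos: [517.9, 107.7, 270.4]
ee_rot: [180.0, 0.1, 10.5]
force: [-0.5, 0.8, -2.2]
gripper_width: 21.5
gripper_force: 35.0
```

```bash
python3 - <<'E'
from h import *
s=state();print(s["ee_pos"],s["ee_rot"],s["force"],s["gripper_width"])
ims=[grab_frame(n) for n in("scene","top")]
for n,i in zip(("scene","top"),ims):cv2.imwrite(f"pics/{n}3.png",i)
p=s["ee_pos"]
q=[proj(camera_info(n),[p,p-[0,0,15],p-[0,0,115]]) for n in("scene","top")];print(q)
o=[]
for i,u in zip(ims,q):
    x,y=u.mean(0).astype(int);x0=max(0,min(x-50,460));y0=max(0,min(y-55,310));print(x0,y0)
    o.append(cv2.resize(i[y0:y0+110,x0:x0+100],None,fx=4,fy=4,interpolation=cv2.INTER_CUBIC))
cv2.imwrite("pics/z3.png",np.hstack(o))
E
```

```text
[517.87600029 107.66929441 270.40735904] [1.79992352e+02 1.27245519e-01 1.05203962e+01] [-0.49462636  0.77487042 -2.20277957] 21.45907489240664
[array([[349.84567147, 132.39006184],
       [348.77196737, 139.36230062],
       [342.25078255, 181.70847172]]), array([[225.45264976, 252.80839735],
       [226.3425451 , 253.2621889 ],
       [231.54166065, 255.91341608]])]
296 96
177 198
```

View pics/z3.png

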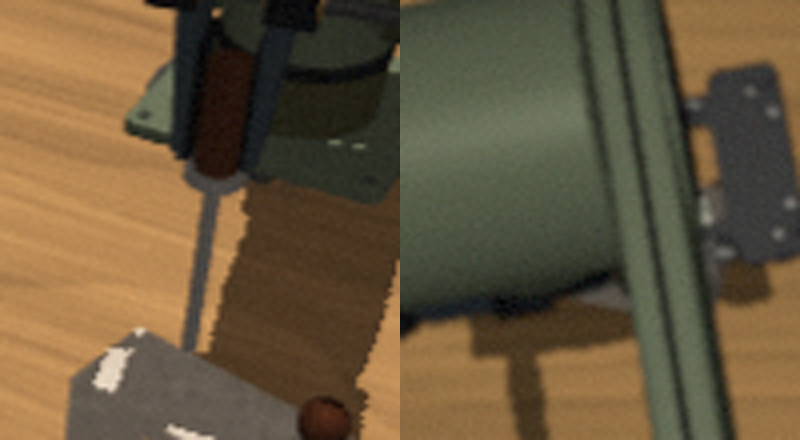

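The scene crop shows the mandrel hanging straight between the fingers. Its tip is at about (343,183) against a predicted (342,182), so the tilt is negligible. I'll raise it and carry it over to the ring.

Request:
{"fn": "move_arm", "kwargs": {"motion": [[16,[0,0,0.6],[0,0,0]],[16,[0,0,0.8],[0,0,0]],[16,[0,0,0.6],[0,0,0]],[16,[0,-0.4,0],[0,0,0]],[16,[0.1,-0.8,0],[0,0,0]],[16,[0.1,-1,0],[0,0,0]],[16,[0.1,-1,0],[0,0,0]],[16,[0.1,-1,0],[0,0,0]],[16,[0.1,-1,0],[0,0,0]],[16,[0.1,-1,0],[0,0,0]],[16,[0.1,-1,0],[0,0,0]],[16,[0.1,-1,0],[0,0,0]],[16,[0.1,-1,0],[0,0,0]],[16,[0.1,-1,0],[0,0,0]],[16,[0.1,-1,0],[0,0,0]],[16,[0.1,-1,0],[0,0,0]],[16,[0.1,-1,0],[0,0,0]],[16,[0.1,-1,0],[0,0,0]],[16,[0.1,-1,0],[0,0,0]],[16,[0.1,-1,0],[0,0,0]]]}}

```text
time_s: 11.55
ee_pos: [557.5, -299.0, 319.8]
ee_rot: [-179.9, 0.1, 10.5]
force: [0.4, 0.1, -0.6]
gripper_width: 21.6
gripper_force: 35.0
```

Request:
{"fn": "move_arm", "kwargs": {"motion": [[16,[0.1,-0.7,0],[0,0,0]],[16,[0.1,-0.3,0],[0,0,0]],[16,[0,0,0],[0,0,0]],[16,[0,0,-0.6],[0,0,0]],[16,[0,0,-0.8],[0,0,0]],[16,[0,0,-0.8],[0,0,0]],[16,[0,0,-0.4],[0,0,0]],[16,[0,0,0],[0,0,0]],[16,[0,0,0],[0,0,0]],[16,[0,0,0],[0,0,0]],[16,[0,0,0],[0,0,0]]]}}

```text
time_s: 12.47
ee_pos: [564.1, -322.3, 258.1]
ee_rot: [179.9, -0.1, 10.5]
force: [0.0, -0.4, -0.5]
gripper_width: 21.8
gripper_force: 35.0
```

```bash
python3 - <<'E'
from h import *
s=state();print(s["ee_pos"],s["ee_rot"],s["force"],s["gripper_width"])
p=s["ee_pos"];o=[]
for n in("scene","wrist"):
    c=camera_info(n);i=grab_frame(n);cv2.imwrite(f"pics/{n}4.png",i)
    q=proj(c,[p,p-[0,0,17],p-[0,0,117],[564,-324.3,106]]);print(n,q.round(1).tolist())
    if n=="scene":
        x0,y0=110,95;print(x0,y0); o.append(cv2.resize(i[y0:y0+100,x0:x0+100],(420,420),interpolation=cv2.INTER_CUBIC))
    else: o.append(i[:,90:470])
cv2.imwrite("pics/z4.png",np.hstack(o))
E
```

```text
[ 564.05714487 -322.31912534  258.1142307 ] [ 1.79889450e+02 -1.27492147e-01  1.05363752e+01] [ 0.00175334 -0.42094536 -0.52829418] 21.79109549854421
scene [[154.0, 92.3], [155.4, 99.6], [162.7, 139.0], [164.4, 151.4]]
110 95
wrist [[280.2, 250.1], [280.1, 240.1], [279.7, 203.5], [281.4, 196.0]]
```

View pics/z4.png

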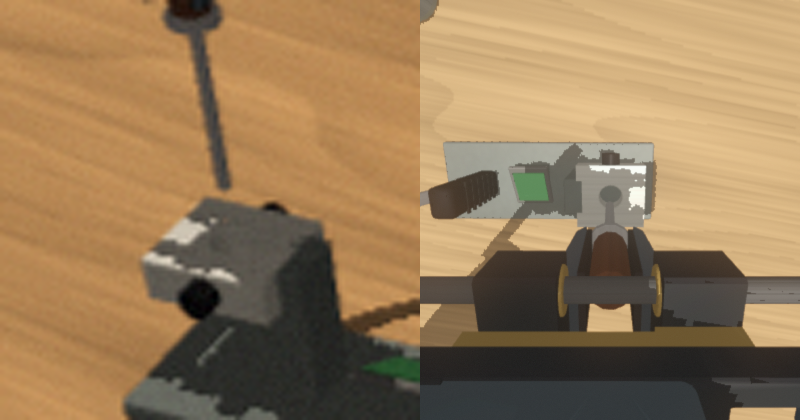

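The scene crop (left) shows the rod tip at about (163.6,139.5), above the head. The wrist view (right) shows the tip just below the bore at about (279,194). I'll zoom in on the pair.

```bash
python3 - <<'E'
from h import *
w=cv2.imread("pics/wrist4.png")[175:235,245:315];s=cv2.imread("pics/scene4.png")[130:180,140:180]
w=cv2.resize(w,(490,420),interpolation=cv2.INTER_CUBIC)
s=cv2.convertScaleAbs(cv2.resize(s,(304,420),interpolation=cv2.INTER_CUBIC),alpha=1.8)
cv2.imwrite("pics/z5.png",np.hstack([w,s]))
E
```

```text
(no output)
```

View pics/z5.png

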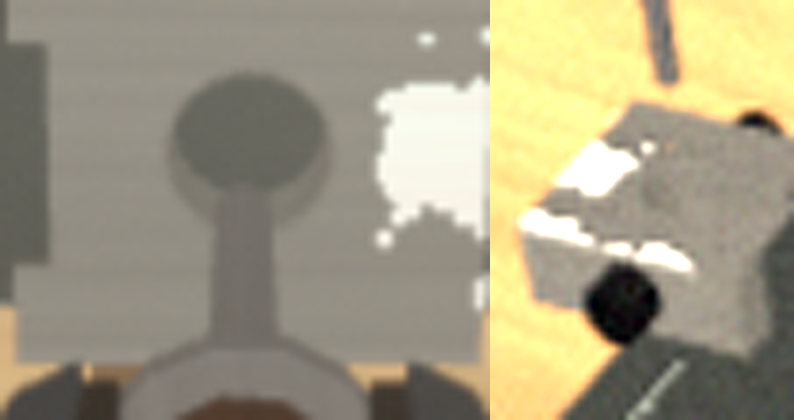

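In the zoom the bore mouth's centre is at about (280.0,195.7) px and the rod tip's end at about (279.6,204.6). Both are close to prediction. I'll turn the difference into a shift.

```bash
python3 - <<'E'
from h import *
c=camera_info("wrist");p=state()["ee_pos"];print(p)
b=onz(c,280.0,195.7,106);t=onz(c,279.6,204.6,p[2]-116.7);print(b,t,b-t,b-p)
print(onz(c,280.,239.6,p[2]-16.7))
E
```

```text
[ 563.85245344 -322.34957375  257.69953628]
[ 563.97925887 -322.64543082  106.        ] [ 562.76815469 -322.36428272  140.99953628] [  1.21110418  -0.2811481  -34.99953628] [ 1.26805432e-01 -2.95857071e-01 -1.51699536e+02]
[ 564.32110256 -322.20033679  240.99953628]
```

The offset is about 1 mm. I'll correct it and lower slowly.

Request:
{"fn": "move_arm", "kwargs": {"motion": [[16,[0.03,-0.03,0],[0,0,0]],[16,[0,0,-0.2],[0,0,0]],[16,[0,0,-0.3],[0,0,0]],[16,[0,0,-0.3],[0,0,0]],[16,[0,0,-0.3],[0,0,0]],[16,[0,0,-0.3],[0,0,0]],[16,[0,0,-0.3],[0,0,0]],[16,[0,0,-0.3],[0,0,0]],[16,[0,0,-0.3],[0,0,0]],[16,[0,0,-0.3],[0,0,0]],[16,[0,0,-0.3],[0,0,0]],[16,[0,0,-0.3],[0,0,0]],[16,[0,0,-0.25],[0,0,0]],[16,[0,0,-0.2],[0,0,0]],[16,[0,0,0],[0,0,0]],[16,[0,0,0],[0,0,0]],[16,[0,0,0],[0,0,0]],[16,[0,0,0],[0,0,0]]]}}

```text
time_s: 14.07
ee_pos: [564.5, -323.2, 165.8]
ee_rot: [179.9, -0.1, 10.5]
force: [0.3, -0.1, -1.1]
gripper_width: 21.4
gripper_force: 35.0
```

```bash
python3 - <<'E'
from h import *
s=state();print(s["ee_pos"],s["ee_rot"],s["force"],s["gripper_width"])
p=s["ee_pos"];c=camera_info("wrist");i=grab_frame("wrist");cs=camera_info("scene");j=grab_frame("scene")
print(proj(c,[p-[0,0,17],p-[0,0,61],[564,-323.3,106]]),proj(cs,[p-[0,0,17],p-[0,0,61],p-[0,0,117]]))
w=cv2.resize(i[165:225,245:315],(490,420),interpolation=cv2.INTER_CUBIC)
q=cv2.convertScaleAbs(cv2.resize(j[110:190,140:198],(304,420),interpolation=cv2.INTER_CUBIC),alpha=1.8)
cv2.imwrite("pics/z6.png",np.hstack([w,q]))
E
```

```text
[ 564.48130593 -323.15947482  165.81913724] [ 1.79948486e+02 -5.32523067e-02  1.05178493e+01] [ 0.25342144 -0.12334452 -1.10127959] 21.353589588269333
[[280.15717853 240.1121593 ]
 [280.0160279  220.3908547 ]
 [280.08059884 221.41233494]] [[161.75341495 136.14336904]
 [164.71845378 152.0349417 ]
 [168.25336267 170.98081888]]
```

View pics/z6.png

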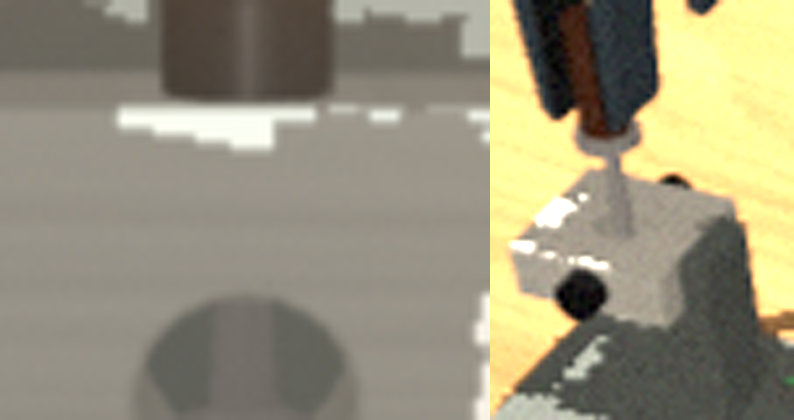

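The final check shows the rod in the bore. Laterally it is centred within about 0.5 mm (rod at 242, bore at 245 in the zoom). Fore and aft it is within about 1.5 mm. The collar sits well above the head. I'll hand in.

```bash
python3 -c "
from workcell import *
print(job_done())"
```

```text
the job is handed in; nothing more can be done
None
```

The job is handed in, with no verdict shown: I squeezed the trigger home and released it, and the arm is holding the long-handled mandrel upright in the ring, centred to about 1.5 mm, tip about 30 mm below the head.

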